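# Wind the bench jack level with its neighbour stand

## Robot

A 6-joint arm with a two-finger parallel gripper is mounted at the origin on the work surface. World frame = base frame: x ahead of the robot, y to its left, z up, the work surface at z = 0. Lengths are in m, angles in rad, forces in N, time in s.
With the tool pointing down it reaches from about 0.375 to 0.975 m from the base axis. Payload 3.8 kg.
Tool frame: the origin (TCP) lies between the finger pads; the fingertips stand 22 mm ahead of it and the grasp point (between the pads) lies 3 mm ahead of it; z points along the fingers, y is the direction in which the jaws open and shut (so a half turn about z gives the same grasp; the last joint's range is limited). The gripper opens to 85 mm and grips with 20 to 120 N. Pads are 22 mm wide; open, the fingers measure 114 mm over their backs; the gripper's body (76 mm by 85 mm) begins 54 mm behind the grasp point. The pads swing forward as they close: fully open they stand 13 mm farther back than shut.
Start: joints at [1.126, 0.264, 1.604, -0, 1.274, -0.037], TCP at [0.268, 0.62, 0.253] pointing down, gripper open.
Joint ranges: [-2.63, 2.63], [-0.94, 2.18], [0.31, 2.57], [-1.31, 4.45], [0, 2.66], [-2.55, 2.55]. Speed limits (rad/s): [2.57, 2.57, 3.14, 3.14, 3.14, 3.14].

## Interface

Orientations are given as a rotation vector (axis times angle).
In Python, from workcell import * gives the robot as it stands.
- The arm moves only by the tool step_arm, never from a script. Its argument "motion" is a list that holds one entry, the list of rows, each a list of 7 numbers: the finger opening in m, from 0 to 0.0854, then the shift along the world's x, y, z in m, then the turn, a rotation vector about the world's x, y, z in degrees. A call has exactly 8 rows; each row is the pose to reach, as a shift and turn from the pose measured when the call began; what a row does not reach only later rows make up. A row lasts 1/8 s, in which the tool goes at most 62.5 mm and 10.7 degrees, less where a joint would pass 70% of its speed; a pose out of reach is approached as far as the arm can. A call with a gripper value outside its range is refused whole. The fingers move at their own pace and stop on an object; "newtons" is the grip in N (left out, the last holds). Time passes only in rows, so rows that repeat a pose let the fingers close, or fill a call up. It gives the time, the measured TCP pose, the force and the opening at its end, in the units of the state.
- read_state(): the state, without advancing time (a new reading comes with each control period).
- read_camera(name): name is "scene" or "top"; returns (picture, depth): 400x640x3 uint8, blue, green, red; 400x640 float32, m along the optical axis (not along the pixel's ray), 0 where there is no reading.
- get_calibration(name): a dict with "K" (3x3 intrinsics, pixels), "dist_coeffs" ([k1, k2, p1, p2, k3] as OpenCV has them; the pictures are not rectified), "world_from_camera" (4x4, takes a point from camera to world coordinates). Camera axes: x right, y down, z forward; pixel columns grow to the right and rows downward; lengths in m; the calibration is good to about 2 mm. A picture is of the moment at which its call begins. get_calibration takes no time and is no camera call.
- finish_job(): hands the job in, once; it reports no verdict.
Trained networks look in the newest picture that a camera, given by its name, has taken for a name from the list of things; names that differ only in an ending like _2 or _b are one class to them, and where a whole thing is asked for, a point or a joint stands for the part that bears it (a point fixed in the world has none). Each returns a list of dicts, best first, with "score" (0 to 1); they miss things now and then, are a little off and sometimes report something else, mostly with a low value. They report only what shows in the picture. A call takes as long as a camera call. They do not tell look-alikes from the thing itself.
- spot_in(camera, thing): "xyz" ([x, y, z] in m, in the coordinates of the camera as it stood for that picture, good to about 4 mm: the middle of the surface that is visible of it).
- regions_of(camera, thing): "region" (400x640 bool, what is visible of it).
The state is a dict: "time": time; "q": joint angles; "joint_vel": joint speeds; "joint_torque": joint torques, N m; "tool_pos": TCP position; "tcp_rot": TCP orientation; "wrist_force": force on the tool from outside, world axes, zero at the start; "torque": the same for the moment, N m; "width": opening from 0.0 (shut) to 1.0 (fully open).
Only numpy, scipy, OpenCV 4.12 (cv2) and the standard library are available. Lean on these libraries where they do the work, as an engineer would, in place of code of your own. Each camera call takes 0.05 s, during which the arm holds its last target. There are 200 camera calls.

## Task

Bring the green screw jack's plate level with the top of the support stand beside it, so that a long bar can lie across both: pull the jack's lock knob fully out, take the loose crank from its peg, fit it right down on the jack's slanting square shaft and wind with it. Then push the lock knob fully home again and leave the crank sitting on the shaft. Do not turn the shaft while the knob is in or without the crank, and leave the hammer, the can and the steel cut-out where they lie.

Things in the scene. Friction and masses are not known exactly. Their poses are not given: they have to be found in the camera images.
- shaft_foot (a point): Foot of the jack's square steel drive shaft on the sloped face of the green gear housing (flat, 100 x 90 mm; the fitted crank's hub rests on it). z runs out along the shaft, 35 deg from vertical, leaning to the robot's right (-y; jack yaw varies); x and y are square to the flats and turn with the shaft. Shaft: 16 mm square, 44 mm long, its last 8 mm a cone, 16 to 8 mm across.
- spindle (a joint): Turn of the shaft in rad. Grows when wound clockwise as seen looking down on the end of the shaft (about its -z axis), which raises the plate: one full turn lifts 20 mm, 1 rad 3.18 mm. The shaft has about 0.25 N m of friction and stays where it is left.
- saddle_top (a point): Centre of the top face of the jack's level steel lifting plate, 95 x 95 x 14 mm, on a column 115 mm beyond the shaft foot (to the robot's left). To be brought to the height of stand_top; it starts some 18 to 43 mm too low.
- stand_top (a point): Centre of the top face of the fixed support stand's 80 x 80 x 14 mm steel head, on a round post beside the jack's plate (farther to the robot's left). Its height, 155 to 175 mm over the bench, differs from run to run; the stand does not move.
- knob_top (a point): Centre of the outer end of the round black lock knob: head 36 mm diameter, 27 mm long, on a 14 mm stem; 14 mm gap under the head when in. It stands on its own sloped green block on the jack, 135 mm nearer the robot than the shaft foot; z points out along the pull, parallel to the shaft (35 deg from vertical).
- lock_knob (a joint): Travel of the lock knob in m: 0 is fully in (locked), 0.022 fully out against its stop (free). About 5 N of friction; it stays where it is left.
- crank_socket (a point): Centre of the open mouth under the loose steel crank's hub (31 mm square, 58 mm high; crank about 0.4 kg). Socket 19.5 mm square, 46 mm deep: fits the shaft in any of four quarter turns. Crank z runs from mouth to boss, x along the arm to the hand grip. Fully fitted, this point lies on shaft_foot, z axes alike (let go, it leans up to 0.08 rad in its play).
- crank_boss (a point): Middle of the 24 mm square, 44 mm long steel boss on top of the crank's hub, on the socket's axis, 80 mm above the socket mouth; flats square to the crank's x and y. The arm below it is 20 mm wide with its top 58 mm above the mouth. Pinch across the crank's y to keep clear of the hand grip.
- crank_grip (a point): Middle of the crank's round black hand grip, 26 mm diameter, 55 mm long, parallel to the socket axis, 70 mm from it along crank x; it spans 60 to 115 mm above the socket mouth. The sleeve spins freely on its pin, so it can be held firmly while the crank goes round.
- rest_top (a point): Top of the fixed wooden base (110 x 110 x 18 mm) on which the crank is parked upright at the start, its socket over an upright round steel peg 17 mm in diameter and 34 mm high: lift the crank 40 mm or more straight up to clear the peg.
- hammer: Bystander: hammer, 280 mm, lying on the bench at the left, near the robot.
- paint_can: Bystander: plain steel can, 90 mm across, 110 mm high, on the left.
- steel_fox: Bystander: flat rusty steel animal cut-out, about 240 mm long, 10 mm thick, at the right.
There are look-alikes about, which are no part of the job. What is shaped like the part that bears stand_top but brown is not meant. Of the things that look like the part that bears crank_socket, the smaller one is meant.

How it is judged:
By the outcome, as a careful person would: the job done as asked, in the order asked, and still so for the second after the job is handed in, with the robot touching nothing.
It also fails if it takes over 69 s, if anything falls off the work surface, if the arm or the gripper's body presses on something with over 40 N, if the wrist force passes 120 N, or if a joint passes its speed limit or range.

## Working session

There is one attempt and no reset: what is moved stays moved. The work goes in short steps, Python scripts to look and compute and a tool call to move; the robot and the scene stay as the last step left them, time stands still between calls to the robot, and variables do not carry over. Pictures are saved under pics/ and viewed, on a budget of 10 in all, crops included, one or two more only if the job needs it, and the job is handed in when it is done.

Besides the shell and the picture viewer there is one more tool, called after ">>>" as a command line: name --argument value ..., lists and objects as JSON in quotes. step_arm: Moves the arm, as the interface text tells. Its arguments: {"type":"object","properties":{"motion":{"type":"array"},"newtons":{"type":"number"}},"required":["motion"]}

```bash
mkdir -p pics; ls; cat > h.py <<'E'
from workcell import *
import numpy as np, cv2
from scipy.spatial.transform import Rotation as R
def cloud(cam,depth):
    c=get_calibration(cam);K=np.array(c["K"]);d=np.array(c["dist_coeffs"]);T=np.array(c["world_from_camera"])
    h,w=depth.shape;u,v=np.meshgrid(np.arange(w),np.arange(h))
    p=cv2.undistortPoints(np.stack([u,v],-1).reshape(-1,1,2).astype(np.float64),K,d).reshape(h,w,2)
    P=np.dstack([p*depth[...,None],depth]);P=P@T[:3,:3].T+T[:3,3];P[depth<=0]=np.nan
    return P
def toworld(cam,x):
    T=np.array(get_calibration(cam)["world_from_camera"]);return T[:3,:3]@np.array(x)+T[:3,3]
E
python3 - <<'E'
from h import *
for cam in ("scene","top"):
    im,d=read_camera(cam);cv2.imwrite(f"pics/{cam}0.png",im);np.savez(f"{cam}0.npz",im=im,P=cloud(cam,d),d=d)
    T=np.array(get_calibration(cam)["world_from_camera"]);print(cam,T.round(3).tolist())
    for t in ["shaft_foot","saddle_top","stand_top","knob_top","crank_socket","crank_boss","crank_grip","rest_top"]:
        try: print(t,[(toworld(cam,s["xyz"]).round(3).tolist(),round(s["score"],2)) for s in spot_in(cam,t)][:4])
        except Exception as e: print(t,e)
print(read_state())
E
```

```text
pics
scene [[-0.539, 0.658, -0.525, 1.137], [0.842, 0.409, -0.352, 0.404], [-0.017, -0.632, -0.775, 1.018], [0.0, 0.0, 0.0, 1.0]]
shaft_foot [([0.563, 0.012, 0.099], 0.41)]
saddle_top [([0.579, 0.132, 0.132], 0.65)]
stand_top [([0.761, 0.263, 0.131], 0.87), ([0.61, 0.257, 0.162], 0.86), ([0.574, -0.22, 0.106], 0.72), ([0.669, 0.418, 0.132], 0.6)]
knob_top [([0.435, 0.026, 0.114], 0.58)]
crank_socket [([0.743, -0.186, 0.1], 0.9), ([0.578, -0.219, 0.108], 0.51)]
crank_boss [([0.743, -0.185, 0.099], 0.97)]
crank_grip [([0.572, -0.218, 0.106], 0.77), ([0.737, -0.191, 0.099], 0.75), ([0.604, 0.26, 0.162], 0.55), ([0.561, 0.01, 0.093], 0.25)]
rest_top [([0.551, -0.252, 0.016], 0.76)]
top [[0.025, -0.992, 0.123, 0.379], [-1.0, -0.026, -0.01, -0.029], [0.013, -0.123, -0.992, 1.173], [0.0, 0.0, 0.0, 1.0]]
shaft_foot [([0.556, 0.014, 0.098], 0.68), ([0.521, -0.265, 0.019], 0.67)]
saddle_top [([0.551, -0.244, 0.077], 0.73), ([0.573, 0.129, 0.133], 0.63)]
stand_top [([0.599, 0.261, 0.158], 0.9), ([0.762, 0.263, 0.132], 0.62)]
knob_top [([0.422, 0.023, 0.124], 0.7), ([0.548, -0.243, 0.084], 0.41)
[... 284 characters left out ...]
, 0.5)]
rest_top [([0.523, -0.264, 0.02], 0.61)]
{'time': 0.9, 'q': array([ 1.12609187e+00,  2.63881332e-01,  1.60397386e+00, -7.97817163e-06,
        1.27368876e+00, -3.69014935e-02]), 'joint_vel': array([-0.00029733, -0.00092303,  0.00143875,  0.00081366, -0.00102949,
        0.00176194]), 'joint_torque': array([ 5.07466175e-04, -5.15053010e+01, -3.67726564e+01,  1.32440878e-04,
        4.88157675e-04, -3.56480626e-06]), 'tool_pos': array([0.26771037, 0.61965437, 0.25330646]), 'tcp_rot': array([6.36138435e-01, 3.07649358e+00, 7.14355739e-05]), 'wrist_force': array([-0.02885602,  0.87979861,  0.01699943]), 'torque': array([-0.00955289,  0.02291393,  0.06979379]), 'width': 0.995595119004311}
```

View pics/scene0.png

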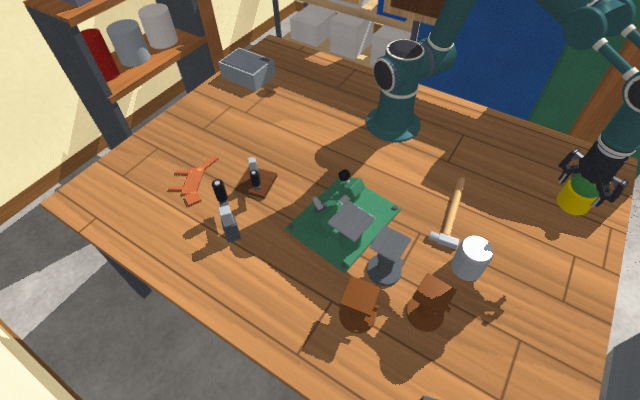

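View pics/top0.png

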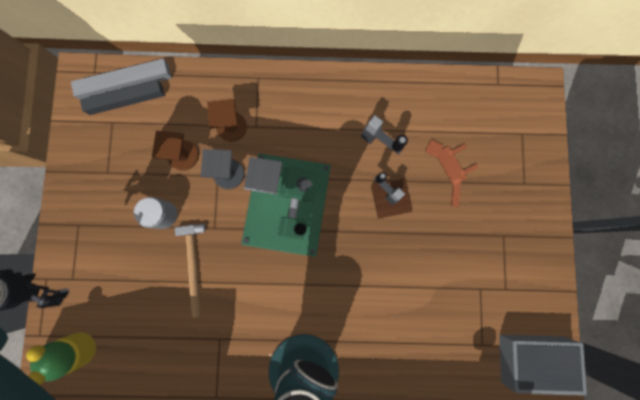

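The scene view shows the jack at about (345,220), with the black knob at (344,175) and its shaft at (322,203). The grey stand is at (388,245), with brown look-alikes at (360,300) and (430,295). The small crank is on its wooden base at (257,180), and the big look-alike crank is at (228,215). Next I measure these with the depth cloud.

```bash
python3 - <<'E'
from h import *
A={c:np.load(c+"0.npz") for c in("scene","top")}
def pts(c,box):
    P=A[c]["P"];im=A[c]["im"];m=np.ones(P.shape[:2],bool)
    for i,(a,b) in enumerate(box): m&=(P[...,i]>a)&(P[...,i]<b)
    return P[m],im[m]
def rect(p):
    r=cv2.minAreaRect((p[:,:2]*1000).astype(np.float32));return np.round(r[0],1),np.round(r[1],1),round(r[2],1)
for c in A:
    print("==",c)
    for n,box in dict(plate=((.5,.66),(.07,.2),(.118,.15)),stand=((.55,.68),(.2,.32),(.148,.185)),table=((.3,.35),(-.2,.2),(-.02,.02))).items():
        p,_=pts(c,box);z=np.median(p[:,2]);q=p[abs(p[:,2]-z)<.004];print(n,len(p),z.round(4),q.mean(0).round(4),rect(q) if n!="table" else "")
    # crank region: points above 0.06
    for n,box in dict(crank=((.45,.65),(-.33,-.17),(.06,.16)),restb=((.43,.65),(-.35,-.17),(.01,.025)),knob=((.37,.47),(-.03,.07),(.095,.15)),shaft=((.5,.6),(-.05,.045),(.07,.14))).items():
        p,im=pts(c,box);print(n,len(p),p.mean(0).round(4),rect(p))
        if n in("crank","knob"):
            dark=im.max(1)<70
            for nm,s in (("dark",dark),("light",~dark)):
                q=p[s]
                if len(q)>3:
                    print("  ",nm,len(q),q.mean(0).round(4),"ztop",np.percentile(q[:,2],[50,90,98]).round(4)); t=q[q[:,2]>np.percentile(q[:,2],97)-.006];print("   top pts",len(t),t.mean(0).round(4),rect(t))
    p,im=pts(c,((.36,.70),(-.1,.2),(.0025,.02)));g=(im[:,1].astype(int)>im[:,2]+15);print("base",g.sum(),p[g].mean(0).round(4),rect(p[g]))
    # bystander heights
im=A["top"]["im"];cv2.imwrite("pics/crop.png",np.vstack([cv2.resize(im[150:270,230:340],None,fx=5,fy=5,interpolation=cv2.INTER_CUBIC)]))
a=cv2.resize(A["top"]["im"][140:260,225:425],(800,480),interpolation=cv2.INTER_CUBIC);cv2.imwrite("pics/crop.png",a)
a=cv2.resize(A["scene"]["im"][140:280,215:415],(800,560),interpolation=cv2.INTER_CUBIC);cv2.imwrite("pics/crop2.png",a)
E
```

```text
== scene
plate 1032 0.1331 [0.5774 0.133  0.1333] (array([575.4, 132.1]), array([94.3, 98. ]), 82.0)
stand 859 0.1586 [0.6028 0.2613 0.1586] (array([601. , 260.4]), array([78.5, 81.5]), 87.8)
table 1035 -0.0002 [ 3.233e-01  1.270e-02 -1.000e-04] 
crank 265 [ 0.5657 -0.2308  0.1061] (array([ 556.8, -240. ]), array([103.4,  30.4]), 46.5)
   dark 115 [ 0.5879 -0.2085  0.1058] ztop [0.107  0.1317 0.1337]
   top pts 21 [ 0.5865 -0.2083  0.1314] (array([ 585.7, -210.1]), array([16.3, 24.1]), 40.9)
   light 150 [ 0.5486 -0.2478  0.1064] ztop [0.1126 0.1327 0.1342]
   top pts 26 [ 0.5816 -0.2157  0.1329] (array([ 581.4, -216. ]), array([20.5, 19.5]), 81.9)
restb 613 [ 0.5405 -0.2562  0.0174] (array([ 533.4, -264.2]), array([112.9, 112.6]), 13.1)
knob 200 [0.4309 0.0395 0.1089] (array([429.4,  35.3]), array([68.9, 58.4]), 89.3)
   dark 101 [0.431 0.023 0.116] ztop [0.1172 0.1241 0.1259]
   top pts 32 [0.4267 0.0237 0.1228] (array([426.4,  24.5]), array([21.8, 19.2]), 6.9)
   light 99 [0.4307 0.0562 0.1015] ztop [0.1007 0.1076 0.121 ]
   top pts 5 [0.4134 0.0271 0.1199] (array([413.5,  27.5]),
[... 780 characters left out ...]
7] (array([ 583.3, -213.8]), array([18.5, 17.5]), 28.1)
restb 923 [ 0.5261 -0.2623  0.0189] (array([ 531.8, -263.5]), array([110. , 111.1]), 12.8)
knob 279 [0.4251 0.0407 0.1097] (array([428.9,  35.8]), array([58.8, 67.8]), 1.9)
   dark 126 [0.4221 0.0201 0.12  ] ztop [0.1201 0.1259 0.1285]
   top pts 41 [0.4233 0.0246 0.125 ] (array([423.3,  24.4]), array([25.9, 17.2]), 1.6)
   light 153 [0.4276 0.0577 0.1012] ztop [0.1012 0.1052 0.1129]
   top pts 10 [0.4143 0.033  0.1121] (array([415.1,  33.7]), array([62.3, 17.6]), 83.0)
shaft 489 [0.5567 0.0208 0.0923] (array([556. ,  18.1]), array([54.7, 87.6]), 88.6)
base 3874 [0.4775 0.0706 0.0149] (array([504.8,  70.8]), array([235. , 294.4]), 82.4)
```

View pics/crop.png

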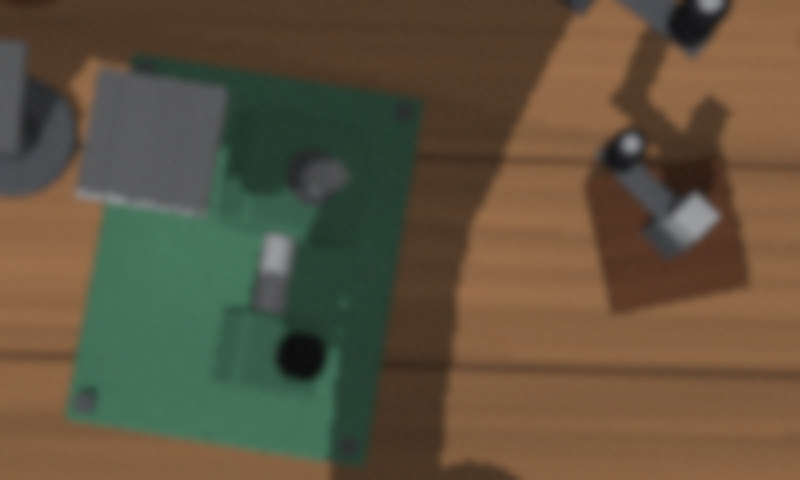

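View pics/crop2.png

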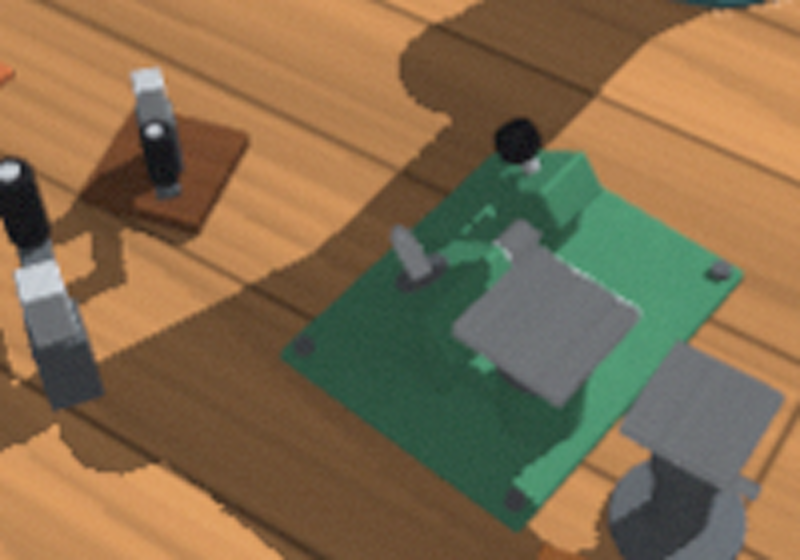

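The crops show the jack yawed about -7.7°, with the shaft at top pixel (305,184), the knob at (300,229), and the small crank's arm pointing at about +45°. Next I fit the shaft, the face and the knob in the jack frame.

```bash
cat >> h.py <<'E'
yaw=np.radians(-7.7)
jx=np.array([np.cos(yaw),np.sin(yaw),0]);jl=np.array([-np.sin(yaw),np.cos(yaw),0])
t=np.radians(35);a=-jl*np.sin(t)+np.array([0,0,np.cos(t)]);b=jl*np.cos(t)+np.array([0,0,np.sin(t)]) # a: out along shaft, b: up-slope (left)
J=np.array([jx,b,a])
E
python3 - <<'E'
from h import *
f0=np.array([.5586,.0184,.085])
for c in("scene","top"):
    D=np.load(c+"0.npz");L=(D["P"]-f0)@J.T;im=D["im"].astype(int)
    print(c)
    green=(im[...,1]>im[...,2]+12)
    m=green&(abs(L[...,0])<60)&(abs(L[...,1])<60)&(abs(L[...,2])<.04)
    m=green&(abs(L[...,0])<.06)&(abs(L[...,1])<.06)&(abs(L[...,2])<.03)
    h,e=np.histogram(L[m][:,2],np.arange(-.03,.031,.002));print("face off",m.sum(),list(zip((e[:-1]*1000).round().astype(int),h)))
    m=green&(abs(L[...,0]+.135)<.04)&(abs(L[...,1])<.05)&(abs(L[...,2])<.03)
    h,e=np.histogram(L[m][:,2],np.arange(-.03,.031,.002));print("knob face off",m.sum(),list(zip((e[:-1]*1000).round().astype(int),h)))
    m=~green&(abs(L[...,0])<.03)&(abs(L[...,1])<.03)&(L[...,2]>.004)&(L[...,2]<.08)
    q=L[m]*1000;o=np.argsort(q[:,2]);print("shaft",m.sum());print(q[o].round(1).tolist()[::max(1,len(o)//45)])
    m=~green&(abs(L[...,0]+.135)<.03)&(abs(L[...,1])<.03)&(L[...,2]>.01)&(L[...,2]<.08)
    q=L[m]*1000;print("knob",m.sum(),q.mean(0).round(1),np.percentile(q[:,2],[50,80,90,97]).round(1)); t_=q[q[:,2]>np.percentile(q[:,2],90)-5];print(t_.mean(0),t_.min(0),t_.max(0))
im=np.load("scene0.npz")["im"]
c1=cv2.resize(im[185:220,300:345],(540,420),interpolation=cv2.INTER_LANCZOS4)
im=np.load("top0.npz")["im"]
c2=cv2.resize(im[165:205,285:325],(420,420),interpolation=cv2.INTER_LANCZOS4)
cv2.imwrite("pics/shaft.png",cv2.convertScaleAbs(cv2.resize(np.hstack([c1[:,60:480],c2]),(800,400)),alpha=1.6,beta=0))
E
```

```text
scene
face off 594 [(np.int64(-30), np.int64(14)), (np.int64(-28), np.int64(6)), (np.int64(-26), np.int64(17)), (np.int64(-24), np.int64(12)), (np.int64(-22), np.int64(11)), (np.int64(-20), np.int64(17)), (np.int64(-18), np.int64(25)), (np.int64(-16), np.int64(21)), (np.int64(-14), np.int64(28)), (np.int64(-12), np.int64(26)), (np.int64(-10), np.int64(25)), (np.int64(-8), np.int64(27)), (np.int64(-6), np.int64(27)), (np.int64(-4), np.int64(43)), (np.int64(-2), np.int64(141)), (np.int64(0), np.int64(139)), (np.int64(2), np.int64(10)), (np.int64(4), np.int64(2)), (np.int64(6), np.int64(0)), (np.int64(8), np.int64(0)), (np.int64(10), np.int64(1)), (np.int64(12), np.int64(0)), (np.int64(14), np.int64(0)), (np.int64(16), np.int64(0)), (np.int64(18), np.int64(0)), (np.int64(20), np.int64(1)), (np.int64(22), np.int64(0)), (np.int64(24), np.int64(0)), (np.int64(26), np.int64(0)), (np.int64(28), np.int64(1))]
knob face off 347 [(np.int64(-30), np.int64(12)), (np.int64(-28), np.int64(13)), (np.int64(-26), np.int64(18)), (np.int64(-24), np.int64(12)), (np.int64(-22), np.int64(15)), (np.int64(-2
[... 4585 characters left out ...]
8], [3.8, 8.0, 16.4], [-5.1, 7.0, 17.5], [-3.2, 11.7, 18.7], [-10.0, 1.0, 20.8], [-7.9, 5.2, 21.2], [-5.4, 7.3, 23.5], [-3.6, 12.3, 25.2], [3.3, 8.0, 27.4], [-5.6, 6.9, 28.5], [-8.1, 4.3, 30.7], [3.2, 7.3, 31.8], [-4.3, 13.5, 32.7], [-10.6, 1.9, 33.2], [-5.2, 4.1, 35.0], [-8.1, 3.7, 35.2], [-3.2, 8.5, 35.6], [0.4, 5.7, 35.6], [-6.8, -2.3, 36.5], [-4.8, 2.1, 37.1], [2.8, 7.9, 38.3], [-8.0, 2.6, 38.8], [0.0, 6.1, 41.7], [-4.2, -1.7, 41.9], [2.7, 7.2, 42.5], [-3.1, 6.4, 43.1], [1.0, 1.3, 44.9], [-3.1, 5.7, 47.3]]
knob 96 [-133.4    6.6   39.5] [40.3 42.2 42.8 44. ]
[-134.2717436     4.5271588    40.98703773] [-148.06585356   -8.63104312   37.85842402] [-119.61973097   19.06542562   45.85322349]
```

View pics/shaft.png

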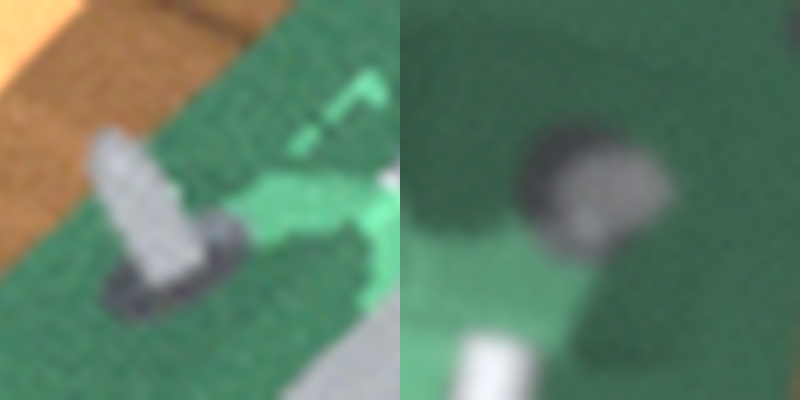

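```bash
cat >> h.py <<'E'
F=np.array([.5594,.0188,.085])
Rk=np.column_stack([b,jx,-a])
def Rc(deg): # tool x along crank x at angle deg in face plane
    x=np.cos(np.radians(deg))*jx+np.sin(np.radians(deg))*b
    return np.column_stack([x,np.cross(-a,x),-a])
def loc(x,y,z): return F+np.array([x,y,z])/1000@J
def go(p,Rt):
    s=read_state();R0=R.from_rotvec(s["tcp_rot"]);rv=(R.from_matrix(Rt)*R0.inv()).as_rotvec(degrees=True)
    print("shift",(np.array(p)-s["tool_pos"]).round(4).tolist(),"turn",rv.round(2).tolist(),"|",np.linalg.norm(p-s["tool_pos"]).round(3),np.linalg.norm(rv).round(1))
def st():
    s=read_state();print("t",s["time"],"q",np.round(s["q"],3).tolist(),"p",np.round(s["tool_pos"],4).tolist(),"f",np.round(s["wrist_force"],1).tolist(),"tq",np.round(s["torque"],2).tolist(),"w",round(s["width"]*85.4,1))
    with open("log.txt","a") as f: f.write(repr((list(s["q"]),list(s["tool_pos"]),list(s["tcp_rot"])))+"\n")
E
python3 - <<'E'
from h import *
st()
K=loc(-134.5,1.5,30);print(K, a,b)
go(K+.09*a,Rk)
E
```

```text
t 0.9 q [1.126, 0.264, 1.604, -0.0, 1.274, -0.037] p [0.2677, 0.6197, 0.2533] f [-0.0, 0.9, 0.0] tq [-0.01, 0.02, 0.07] w 85.0
[0.42397185 0.02098665 0.11043493] [-0.07685132 -0.56840461  0.81915204] [0.10975506 0.81176591 0.57357644]
shift [0.1493, -0.6498, -0.0691] turn [32.66, 18.46, -71.87] | 0.67 81.1
```

>>> step_arm --motion '[[[0.085,0.014,-0.06,0.0,3.0,1.7,-6.6],[0.06,0.028,-0.12,0.0,6.0,3.4,-13.3],[0.06,0.041,-0.18,0.0,9.1,5.1,-20],[0.06,0.055,-0.24,0.0,12.1,6.8,-26.6],[0.06,0.069,-0.3,0.0,15.1,8.5,-33.2],[0.06,0.083,-0.36,0.0,18.1,10.2,-39.9],[0.06,0.096,-0.42,0.0,21.2,12,-46.5],[0.06,0.11,-0.48,0.0,24.2,13.7,-53.2]]]'

```text
time: 1.9
tool_pos: [0.378, 0.1378, 0.2541]
tcp_rot: [-1.752, -2.173, -0.505]
wrist_force: [1.4, 0.4, -0.1]
width: 0.705
```

```bash
python3 - <<'E'
from h import *
st()
K=loc(-134.5,1.5,30);go(K+.06*a,Rk);go(K,Rk)
E
```

```text
t 1.9 q [-0.09, -0.294, 2.218, 0.483, 1.311, -0.451] p [0.378, 0.1378, 0.2541] f [1.4, 0.4, -0.1] tq [-0.18, -0.02, 0.02] w 60.2
shift [0.0414, -0.1509, -0.0945] turn [8.38, 4.91, -18.45] | 0.183 20.8
shift [0.046, -0.1168, -0.1437] turn [8.38, 4.91, -18.45] | 0.191 20.8
```

>>> step_arm --motion '[[[0.06,0.01,-0.038,-0.024,2.1,1.2,-4.6],[0.06,0.021,-0.075,-0.047,4.2,2.5,-9.2],[0.06,0.031,-0.113,-0.071,6.3,3.7,-13.8],[0.06,0.0414,-0.151,-0.0945,8.4,4.9,-18.45],[0.06,0.0414,-0.151,-0.0945,8.4,4.9,-18.45],[0.06,0.043,-0.1395,-0.111,8.4,4.9,-18.45],[0.06,0.0445,-0.128,-0.1275,8.4,4.9,-18.45],[0.06,0.046,-0.1168,-0.1437,8.4,4.9,-18.45]]]' --newtons 60

```text
time: 2.9
tool_pos: [0.4243, 0.022, 0.1109]
tcp_rot: [-2.009, -1.759, -0.635]
wrist_force: [0.2, 0.1, 0.4]
width: 0.699
```

```bash
python3 - <<'E'
from h import *
st()
K=loc(-134.5,1.5,30);go(K,Rk)
im,d=read_camera("scene");P=cloud("scene",d);cv2.imwrite("pics/s1.png",cv2.resize(im[100:260,240:440],(800,640))[:600])
E
```

```text
t 2.9 q [-0.446, 0.031, 2.287, 0.649, 1.128, -0.69] p [0.4243, 0.022, 0.1109] f [0.2, 0.1, 0.4] tq [-0.28, 0.01, -0.0] w 59.7
shift [-0.0003, -0.001, -0.0005] turn [0.02, 0.11, -0.09] | 0.001 0.1
```

View pics/s1.png

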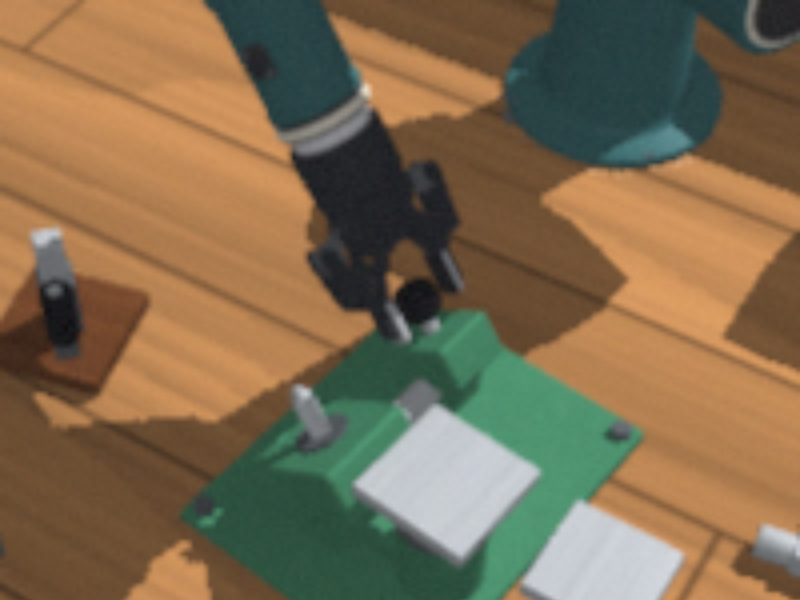

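The gripper straddles the knob at crop pixel (418,300), with the fingers either side of the head. I close and pull.

>>> step_arm --motion '[[[0.02,0,0,0,0,0,0],[0.02,0,0,0,0,0,0],[0.02,0,0,0,0,0,0],[0.02,0,0,0,0,0,0],[0.02,0,0,0,0,0,0],[0.02,-0.0006,-0.0046,0.0066,0,0,0],[0.02,-0.0012,-0.0091,0.0132,0,0,0],[0.02,-0.0018,-0.0136,0.0197,0,0,0]]]' --newtons 70

```text
time: 3.95
tool_pos: [0.4223, 0.0106, 0.129]
tcp_rot: [-2.009, -1.755, -0.637]
wrist_force: [32.9, 39.7, -59.1]
width: 0.395
```

```bash
python3 - <<'E'
from h import *
st()
s=read_state();print((s["tool_pos"]-F)@J.T*1000, s["wrist_force"]@J.T)
E
```

```text
t 3.95 q [-0.473, 0.006, 2.271, 0.63, 1.175, -0.68] p [0.4223, 0.0106, 0.129] f [32.9, 39.7, -59.1] tq [-0.08, -3.47, -2.07] w 33.8
[-134.79896097    3.52787467   51.26880309] [ 27.32512764   1.99321315 -73.51301786]
```

>>> step_arm --motion '[[[0.02,-0.0001,-0.0003,0.0004,0,0,0],[0.02,-0.0001,-0.0003,0.0004,0,0,0],[0.02,0,0,0,0,0,0],[0.06,0,0,0,0,0,0],[0.06,0,0,0,0,0,0],[0.06,0,0,0,0,0,0],[0.06,-0.0025,-0.0185,0.0266,0,0,0],[0.06,-0.0061,-0.0455,0.0655,0,0,0]]]'

```text
time: 4.95
tool_pos: [0.4149, -0.0346, 0.1946]
tcp_rot: [-2.007, -1.754, -0.635]
wrist_force: [0.2, -0.4, -0.4]
width: 0.705
```

```bash
python3 - <<'E'
from h import *
st()
for c in ("scene","top"):
    im,d=read_camera(c);L=(cloud(c,d)-F)@J.T*1000
    m=(im.max(-1)<75)&(abs(L[...,0]+134)<28)&(abs(L[...,1])<28)&(L[...,2]>10)&(L[...,2]<75)
    q=L[m];print(c,len(q),q.mean(0),np.percentile(q[:,2],[10,50,80,90,97]).round(1))
Rp=np.column_stack([[.7071,.7071,0],[.7071,-.7071,0],[0,0,-1]])
C=np.array([.5325,-.2635,.018+.080+.003]);go(C+[0,0,.10],Rp)
E
```

```text
t 4.95 q [-0.57, -0.061, 2.192, 0.565, 1.342, -0.661] p [0.4149, -0.0346, 0.1946] f [0.2, -0.4, -0.4] tq [-0.26, 0.11, -0.03] w 60.2
scene 107 [-128.7673925     7.49688932   54.28275927] [42.  55.5 63.  63.8 64.2]
top 141 [-136.44372847    6.21703857   59.39365576] [48.  62.5 64.7 65.4 66.1]
shift [0.1134, -0.2254, 0.0022] turn [-31.59, 16.29, -36.13] | 0.252 50.7
```

The knob is out: its top moved from 41 to 63 mm. Next I go over the crank.

>>> step_arm --motion '[[[0.05,0.022,-0.045,0.001,-6.3,3.3,-7.2],[0.05,0.045,-0.09,0.001,-12.6,6.5,-14.5],[0.05,0.068,-0.135,0.002,-19,9.8,-21.7],[0.05,0.091,-0.18,0.002,-25.3,13,-28.9],[0.05,0.1134,-0.2254,0.002,-31.6,16.3,-36.1],[0.05,0.1134,-0.2254,0.002,-31.6,16.3,-36.1],[0.05,0.1134,-0.2254,-0.02,-31.6,16.3,-36.1],[0.05,0.1134,-0.2254,-0.04,-31.6,16.3,-36.1]]]'

```text
time: 6.05
tool_pos: [0.5316, -0.2626, 0.1574]
tcp_rot: [-2.9, -1.203, 0.001]
wrist_force: [0.7, 0.7, 0.5]
width: 0.583
```

```bash
python3 - <<'E'
from h import *
st()
Rp=np.column_stack([[.7071,.7071,0],[.7071,-.7071,0],[0,0,-1]])
C=np.array([.5325,-.2635,.018+.080+.003]);go(C,Rp)
im,d=read_camera("scene");P=cloud("scene",d)
cv2.imwrite("pics/s2.png",cv2.resize(im[110:210,190:340],(800,533)))
E
```

```text
t 6.05 q [-0.501, 0.189, 1.88, 0.001, 1.075, 0.282] p [0.5316, -0.2626, 0.1574] f [0.7, 0.7, 0.5] tq [-0.0, 0.04, 0.06] w 49.8
shift [0.0009, -0.0009, -0.0564] turn [-0.09, -0.07, -0.07] | 0.056 0.1
```

View pics/s2.png

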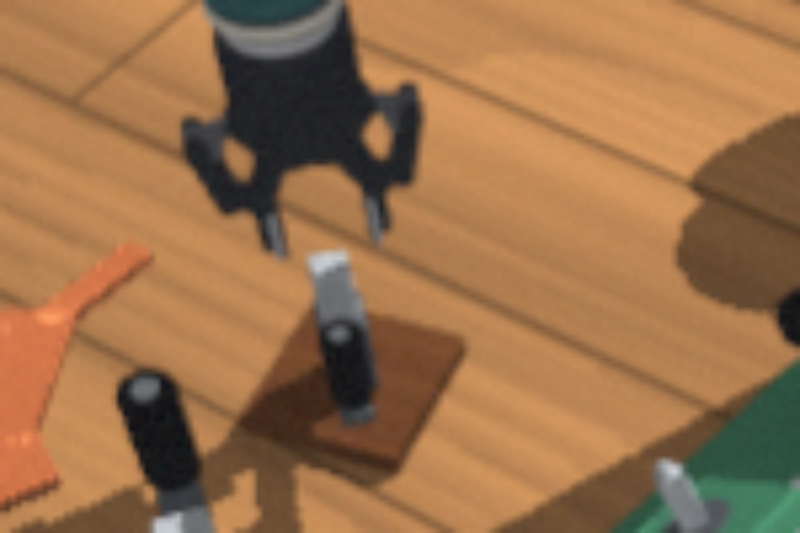

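The jaws at (275,240) and (378,230) straddle the boss at (328,260), well centred. I descend and grip.

>>> step_arm --motion '[[[0.05,0.001,-0.001,-0.02,0,0,0],[0.05,0.001,-0.001,-0.04,0,0,0],[0.05,0.001,-0.001,-0.055,0,0,0],[0.015,0.001,-0.001,-0.055,0,0,0],[0.015,0.001,-0.001,-0.055,0,0,0],[0.015,0.001,-0.001,-0.055,0,0,0],[0.015,0.001,-0.001,-0.055,0,0,0],[0.015,0.001,-0.001,-0.055,0,0,0]]]' --newtons 100

```text
time: 7.1
tool_pos: [0.5324, -0.2641, 0.1001]
tcp_rot: [-2.9, -1.203, 0.002]
wrist_force: [4.6, -3.9, -4.8]
width: 0.273
```

>>> step_arm --motion '[[[0.015,0,0,0,0,0,0],[0.015,0,0,0.01,0,0,0],[0.015,0,0,0.03,0,0,0],[0.015,0,0,0.06,0,0,0],[0.015,0,0,0.1,0,0,0],[0.015,0,0,0.14,0,0,0],[0.015,0,0,0.16,0,0,0],[0.015,0,0,0.16,0,0,0]]]'

```text
time: 8.1
tool_pos: [0.5329, -0.2641, 0.2617]
tcp_rot: [2.901, 1.204, 0.001]
wrist_force: [-0.6, 0.4, -4.5]
width: 0.27
```

```bash
python3 - <<'E'
from h import *
st()
Rf=Rc(57)
go(loc(0,0,83+44+30),Rf);go(loc(0,0,83+44+12),Rf)
im,d=read_camera("scene");P=cloud("scene",d)
np.savez("s3.npz",im=im,P=P)
cv2.imwrite("pics/s3.png",cv2.resize(im[60:210,190:390],(800,600)))
E
```

```text
t 8.1 q [-0.502, 0.108, 1.772, 0.0, 1.261, 0.282] p [0.5329, -0.2641, 0.2617] f [-0.6, 0.4, -4.5] tq [-0.05, 0.02, -0.01] w 23.1
shift [0.0144, 0.1937, -0.0481] turn [34.5, -5.93, 4.11] | 0.2 35.2
shift [0.0158, 0.2039, -0.0628] turn [34.5, -5.93, 4.11] | 0.214 35.2
```

View pics/s3.png

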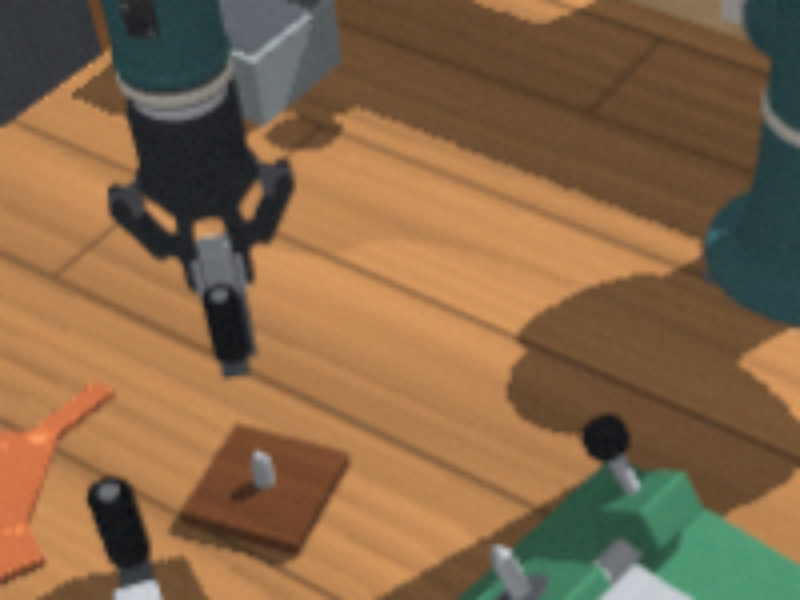

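The crank is held at (225,300) and is clear of its peg. I check how it sits in the hand and re-measure the shaft.

```bash
python3 - <<'E'
from h import *
from scipy.optimize import least_squares
s=read_state();Rt=R.from_rotvec(s["tcp_rot"]).as_matrix();p=s["tool_pos"]
for c in("scene","top"):
    im,d=read_camera(c);P=cloud(c,d);T=np.array(get_calibration(c)["world_from_camera"])
    L=(P-p)@Rt*1000
    dark=im.max(-1)<85
    m=(L[...,2]>-30)&(L[...,2]<20)&(L[...,0]>45)&(L[...,0]<95)&(abs(L[...,1])<25)
    q=L[m];
    if len(q)>10:
        f=least_squares(lambda c0:np.hypot(q[:,0]-c0[0],q[:,1]-c0[1])-13,[70,0],loss="soft_l1");print(c,"grip",len(q),f.x,np.abs(f.fun).mean(),"z",q[:,2].min(),q[:,2].max())
    m=(L[...,2]>28)&(L[...,2]<90)&(L[...,0]>-40)&(L[...,0]<60)&(abs(L[...,1])<30);q=L[m]
    print(" hub",len(q),q[:,2].max() if len(q) else 0,q.mean(0))
    Q=(P-F)@J.T*1000;m=(Q[...,2]>12)&(Q[...,2]<35)&(abs(Q[...,0])<18)&(abs(Q[...,1])<18);q=Q[m][:,:2]
    # square fit to visible side: distance to square boundary
    def sd(v,n=None):
        w=np.radians(v[2]);r=np.abs((q-v[:2])@np.array([[np.cos(w),-np.sin(w)],[np.sin(w),np.cos(w)]]));e=r-8
        return np.where((e>0).any(1),np.hypot(*np.maximum(e,0).T),e.max(1))
    best=min((least_squares(sd,[0,0,g],loss="soft_l1",diff_step=1e-3) for g in range(0,90,15)),key=lambda f:f.cost);print(" shaft",len(q),best.x,best.cost)
E
```

```text
scene grip 117 [70.43469791 -0.29465427] 0.9215863456450561 z -28.93733256822887 19.48692505705966
 hub 25 80.86992340398558 [ 13.05124614 -13.67574415  55.38353695]
 shaft 38 [ 0.25357371 -1.29005464 52.68626934] 31.906518005667127
top grip 54 [70.71563347 -2.4069223 ] 0.36965799616840445 z -29.654972237392222 19.681819237984573
 hub 27 79.51686430911722 [ 22.08126992 -15.44017741  47.28889228]
 shaft 34 [-1.28461431  0.36793384 56.48691757] 11.441837723680278
```

>>> step_arm --motion '[[[0.015,0.003,0.035,0.0,5.8,-1.0,0.7],[0.015,0.006,0.07,0.0,11.5,-2.0,1.4],[0.015,0.009,0.105,0.0,17.2,-3.0,2.0],[0.015,0.011,0.14,-0.01,23,-4.0,2.7],[0.015,0.013,0.17,-0.03,29,-5,3.4],[0.015,0.0144,0.1937,-0.048,34.5,-5.9,4.1],[0.015,0.0144,0.1937,-0.048,34.5,-5.9,4.1],[0.015,0.0144,0.1937,-0.048,34.5,-5.9,4.1]]]'

```text
time: 9.25
tool_pos: [0.5455, -0.0703, 0.2091]
tcp_rot: [-2.352, -1.081, -0.428]
wrist_force: [0.1, 0.4, -4.2]
width: 0.268
```

```bash
python3 - <<'E'
from h import *
st()
Rf=Rc(56)
go(loc(0,0,82+46),Rf);go(loc(0,0,82+30),Rf);go(loc(0,0,82),Rf)
s=read_state();Rt=R.from_rotvec(s["tcp_rot"]).as_matrix();p=s["tool_pos"]
for c in("scene","top"):
    im,d=read_camera(c);P=cloud(c,d)
    L=(P-p)@Rt*1000
    m=(L[...,2]>-30)&(L[...,2]<20)&(L[...,0]>52)&(L[...,0]<95)&(abs(L[...,1])<25);q=L[m]
    from scipy.optimize import least_squares
    if len(q)>10:
        f=least_squares(lambda c0:np.hypot(q[:,0]-c0[0],q[:,1]-c0[1])-13,[70,0],loss="soft_l1");print(c,"grip",len(q),f.x,np.abs(f.fun).mean())
    Q=(P-F)@J.T*1000;m=(Q[...,2]>8)&(Q[...,2]<44)&(abs(Q[...,0])<18)&(abs(Q[...,1])<18);print(" shaft",m.sum(),Q[m].mean(0))
    if c=="scene":cv2.imwrite("pics/s4.png",cv2.resize(im[110:230,260:420],(800,600),interpolation=cv2.INTER_CUBIC))
E
```

```text
t 9.25 q [-0.498, 0.176, 1.91, 0.578, 1.349, -0.004] p [0.5455, -0.0703, 0.2091] f [0.1, 0.4, -4.2] tq [-0.77, 0.07, -0.01] w 22.9
shift [0.004, 0.0163, -0.0193] turn [0.03, 0.18, -1.01] | 0.026 1.0
shift [0.0053, 0.0254, -0.0324] turn [0.03, 0.18, -1.01] | 0.041 1.0
shift [0.0076, 0.0424, -0.057] turn [0.03, 0.18, -1.01] | 0.071 1.0
scene grip 169 [70.19233875 -0.32612941] 1.004862549641454
 shaft 65 [ 3.16370997  4.42402003 26.01464464]
top grip 107 [72.18314335 -1.84777825] 0.5998593541364212
 shaft 58 [-2.41394461  5.57916918 27.52263343]
```

View pics/s4.png

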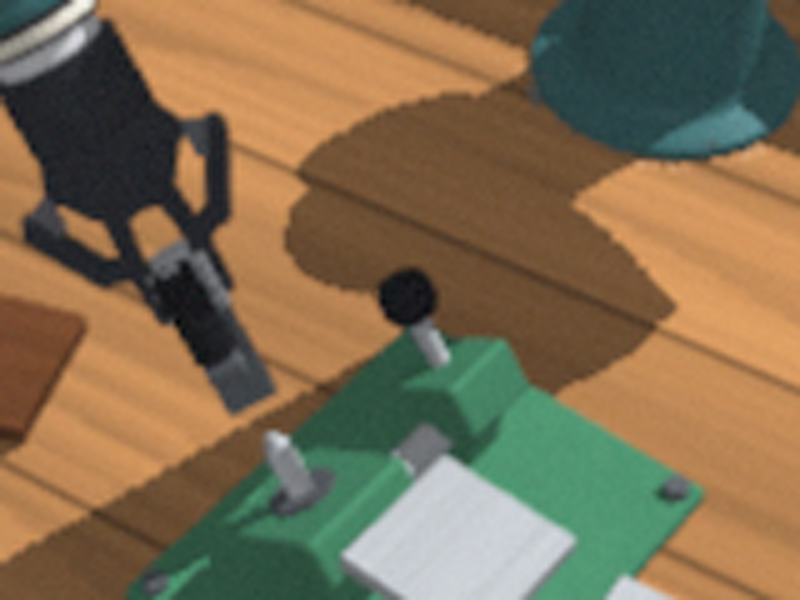

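The hub's axis lines up with the shaft tip at (277,440), with the mouth at about (252,398). I insert in small steps, watching the force.

>>> step_arm --motion '[[[0.015,0.002,0.008,-0.01,0,0,-0.5],[0.015,0.004,0.0163,-0.0193,0,0.2,-1],[0.015,0.004,0.0163,-0.0193,0,0.2,-1],[0.015,0.0041,0.0174,-0.0209,0,0.2,-1],[0.015,0.0043,0.0186,-0.0226,0,0.2,-1],[0.015,0.0044,0.0197,-0.0242,0,0.2,-1],[0.015,0.0046,0.0208,-0.0258,0,0.2,-1],[0.015,0.0046,0.0208,-0.0258,0,0.2,-1]]]'

```text
time: 10.35
tool_pos: [0.5509, -0.0496, 0.1847]
tcp_rot: [-2.364, -1.061, -0.433]
wrist_force: [-0.6, -0.4, -4.3]
width: 0.264
```

```bash
cat >> h.py <<'E'
def ls():
    s=read_state();print("loc",((s["tool_pos"]-F)@J.T*1000).round(1),"f",(s["wrist_force"]@J.T).round(1),"tq",(s["torque"]@J.T).round(2))
E
python3 - <<'E'
from h import *
st();ls()
Rf=Rc(56)
for z in(82+36,82+28,82+15,82):go(loc(0,0,z),Rf)
E
```

```text
t 10.35 q [-0.463, 0.189, 1.944, 0.601, 1.285, 0.007] p [0.5509, -0.0496, 0.1847] f [-0.6, -0.4, -4.3] tq [-0.7, 0.14, -0.02] w 22.6
loc [  0.7   0.7 121.2] f [-0.5 -2.8 -3.3] tq [-0.71  0.03 -0.05]
shift [-0.0006, 0.0013, -0.0031] turn [0.06, 0.14, -0.02] | 0.003 0.1
shift [0.0, 0.0059, -0.0096] turn [0.06, 0.14, -0.02] | 0.011 0.1
shift [0.001, 0.0133, -0.0203] turn [0.06, 0.14, -0.02] | 0.024 0.1
shift [0.0022, 0.0218, -0.0326] turn [0.06, 0.14, -0.02] | 0.039 0.1
```

>>> step_arm --motion '[[[0.015,-0.0005,0.0013,-0.0031,0,0.1,0],[0.015,-0.0004,0.0022,-0.0042,0,0.1,0],[0.015,-0.0004,0.0028,-0.0052,0,0.1,0],[0.015,-0.0003,0.0034,-0.0062,0,0.1,0],[0.015,-0.0002,0.004,-0.007,0,0.1,0],[0.015,-0.0001,0.0047,-0.008,0,0.1,0],[0.015,0,0.0054,-0.009,0,0.1,0],[0.015,0,0.0059,-0.0096,0,0.1,0]]]'

```text
time: 11.35
tool_pos: [0.5508, -0.0437, 0.175]
tcp_rot: [-2.363, -1.061, -0.431]
wrist_force: [1.1, 0.4, -4.0]
width: 0.271
```

```bash
python3 - <<'E'
from h import *
st();ls()
Rf=Rc(56)
for z in(82+20,82+8,82):go(loc(0,0,z),Rf)
E
```

```text
t 11.35 q [-0.453, 0.197, 1.955, 0.607, 1.266, 0.005] p [0.5508, -0.0437, 0.175] f [1.1, 0.4, -4.0] tq [-0.81, 0.07, -0.0] w 23.1
loc [-1.000e-01 -0.000e+00  1.099e+02] f [ 1.  -1.8 -3.6] tq [-0.81 -0.03  0.02]
shift [0.0007, 0.0045, -0.0065] turn [0.06, 0.02, -0.02] | 0.008 0.1
shift [0.0017, 0.0113, -0.0163] turn [0.06, 0.02, -0.02] | 0.02 0.1
shift [0.0023, 0.0158, -0.0228] turn [0.06, 0.02, -0.02] | 0.028 0.1
```

It is 16 mm on with no contact force. I carry on down.

>>> step_arm --motion '[[[0.015,0.0003,0.0022,-0.0032,0,0,0],[0.015,0.0007,0.0045,-0.0065,0,0,0],[0.015,0.001,0.0068,-0.0098,0,0,0],[0.015,0.0013,0.009,-0.013,0,0,0],[0.015,0.0017,0.0113,-0.0163,0,0,0],[0.015,0.0019,0.013,-0.0188,0,0,0],[0.015,0.0021,0.0147,-0.0212,0,0,0],[0.015,0.0021,0.0147,-0.0212,0,0,0]]]'

```text
time: 12.35
tool_pos: [0.5528, -0.0288, 0.1536]
tcp_rot: [-2.363, -1.061, -0.43]
wrist_force: [0.6, -0.3, -4.1]
width: 0.269
```

```bash
python3 - <<'E'
from h import *
st();ls()
Rf=Rc(56)
for z in(82,80,78):go(loc(0,0,z),Rf)
E
```

```text
t 12.35 q [-0.428, 0.216, 1.977, 0.623, 1.221, -0.003] p [0.5528, -0.0288, 0.1536] f [0.6, -0.3, -4.1] tq [-0.78, 0.09, 0.01] w 23.0
loc [-0.2 -0.  83.8] f [ 0.7 -2.6 -3.2] tq [-0.79 -0.01  0.02]
shift [0.0003, 0.001, -0.0014] turn [0.05, 0.0, -0.03] | 0.002 0.1
shift [0.0004, 0.0021, -0.0031] turn [0.05, 0.0, -0.03] | 0.004 0.1
shift [0.0006, 0.0033, -0.0047] turn [0.05, 0.0, -0.03] | 0.006 0.1
```

>>> step_arm --motion '[[[0.015,0.0003,0.001,-0.0014,0,0,0],[0.015,0.0004,0.0021,-0.0031,0,0,0],[0.015,0.0004,0.0021,-0.0031,0,0,0],[0.015,0.0004,0.0021,-0.0031,0,0,0],[0.015,0.0004,0.0021,-0.0031,0,0,0],[0.015,0.0004,0.0021,-0.0031,0,0,0],[0.015,0.0004,0.0021,-0.0031,0,0,0],[0.015,0.0004,0.0021,-0.0031,0,0,0]]]'

```text
time: 13.35
tool_pos: [0.5535, -0.0276, 0.1519]
tcp_rot: [-2.364, -1.062, -0.431]
wrist_force: [-3.0, -4.2, 3.7]
width: 0.265
```

```bash
python3 - <<'E'
from h import *
st();ls()
E
```

```text
t 13.35 q [-0.426, 0.218, 1.979, 0.625, 1.216, -0.004] p [0.5535, -0.0276, 0.1519] f [-3.0, -4.2, 3.7] tq [-0.6, 0.63, 0.39] w 22.7
loc [ 0.3  0.1 81.6] f [-2.4 -1.6  5.7] tq [-0.68  0.67  0.01]
```

Contact came at 82 mm, so the crank is seated. I release it and rise.

>>> step_arm --motion '[[[0.05,0,0,0,0,0,0],[0.05,0,0,0,0,0,0],[0.05,0,0,0,0,0,0],[0.05,0,0,0,0,0,0],[0.05,-0.0005,-0.004,0.006,0,0,0],[0.05,-0.0018,-0.0135,0.0195,0,0,0],[0.05,-0.0035,-0.026,0.0375,0,0,0],[0.05,-0.005,-0.037,0.0533,0,0,0]]]'

```text
time: 14.35
tool_pos: [0.5488, -0.0657, 0.2069]
tcp_rot: [-2.364, -1.063, -0.433]
wrist_force: [0.9, -0.1, -0.1]
width: 0.586
```

```bash
python3 - <<'E'
from h import *
from scipy.optimize import least_squares
st();ls()
Rf=Rc(56)
for c in("scene","top"):
    im,d=read_camera(c);Q=(cloud(c,d)-F)@J.T*1000
    m=(im.max(-1)<85)&(Q[...,2]>65)&(Q[...,2]<118)&(Q[...,0]>10)&(Q[...,0]<75)&(Q[...,1]>25)&(Q[...,1]<90)
    q=Q[m]
    if len(q)>10:
        f=least_squares(lambda c0:np.hypot(q[:,0]-c0[0],q[:,1]-c0[1])-13,[39,58],loss="soft_l1");print(c,"grip",len(q),f.x,np.degrees(np.arctan2(f.x[1],f.x[0])),np.hypot(*f.x),np.abs(f.fun).mean(),q[:,2].max())
    if c=="scene":cv2.imwrite("pics/s5.png",cv2.resize(im[110:230,260:420],(800,600),interpolation=cv2.INTER_CUBIC))
G=70*np.array([np.cos(np.radians(56)),np.sin(np.radians(56))]);print(G)
go(loc(*G,145),Rf);go(loc(*G,95),Rf)
E
```

```text
t 14.35 q [-0.489, 0.174, 1.916, 0.585, 1.333, 0.013] p [0.5488, -0.0657, 0.2069] f [0.9, -0.1, -0.1] tq [-0.29, 0.05, -0.03] w 50.1
loc [8.000e-01 1.000e-01 1.488e+02] f [ 0.9 -0.1 -0.1] tq [-0.29 -0.01 -0.03]
scene grip 156 [39.60269131 48.97461332] 51.03970945322714 62.983219258743475 1.436803980787449 117.30531827983904
top grip 121 [38.36214316 50.81141475] 52.94753659373112 63.66674089700672 1.9731411870888196 117.82981144916484
[39.14350324 58.03263008]
shift [0.0434, 0.0449, 0.029] turn [0.23, 0.34, 0.03] | 0.069 0.4
shift [0.0472, 0.0733, -0.012] turn [0.23, 0.34, 0.03] | 0.088 0.4
```

View pics/s5.png

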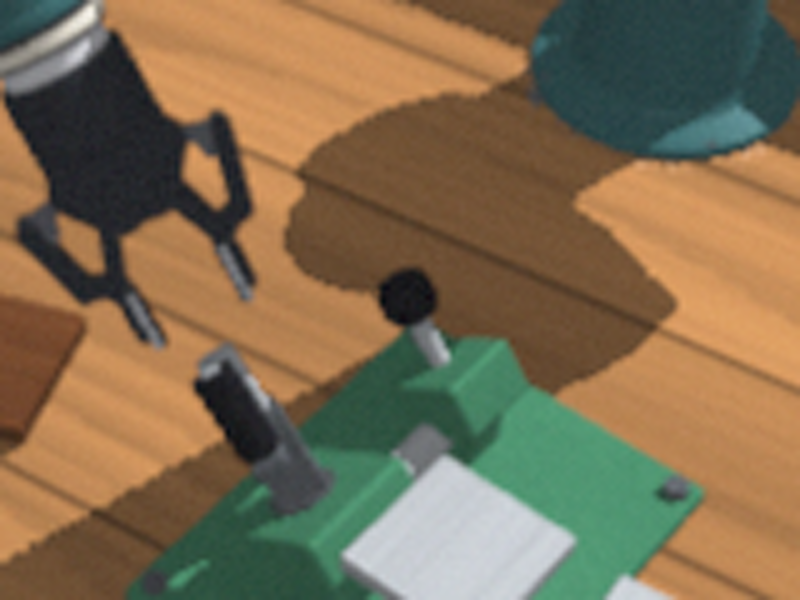

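The crank stands on the shaft, leaning in its play. The hand grip centre measures about (39,50) mm in the face plane. I go there.

>>> step_arm --motion '[[[0.05,0.014,0.013,0.01,0,0,0],[0.05,0.028,0.026,0.02,0,0,0],[0.05,0.0427,0.0396,0.0253,0,0,0],[0.05,0.0427,0.0396,0.0253,0,0,0],[0.05,0.044,0.048,0.013,0,0,0],[0.05,0.0452,0.058,-0.001,0,0,0],[0.05,0.0465,0.068,-0.0157,0,0,0],[0.05,0.0465,0.068,-0.0157,0,0,0]]]' --newtons 60

```text
time: 15.45
tool_pos: [0.5948, 0.0026, 0.1898]
tcp_rot: [-2.365, -1.062, -0.431]
wrist_force: [-0.1, 0.0, -0.6]
width: 0.586
```

>>> step_arm --motion '[[[0.015,0,0,0,0,0,0],[0.015,0,0,0,0,0,0],[0.015,0,0,0,0,0,0],[0.015,0,0,0,0,0,0],[0.015,0,0,0,0,0,0],[0.015,0,0,0,0,0,0],[0.015,0,0,0,0,0,0],[0.015,0,0,0,0,0,0]]]'

```text
time: 16.45
tool_pos: [0.5948, 0.0025, 0.1898]
tcp_rot: [-2.365, -1.062, -0.431]
wrist_force: [-1.2, -0.5, -2.1]
width: 0.286
```

```bash
cat >> h.py <<'E'
def wind(deg0,step,n=8,c=(0,-2),r=70,z=95):
    s=read_state()
    for k in range(1,n+1):
        th=np.radians(deg0-step*k);print((loc(c[0]+r*np.cos(th),c[1]+r*np.sin(th),z)-s["tool_pos"]).round(4).tolist(),round(deg0-step*k,1))
E
python3 - <<'E'
from h import *
st();ls()
wind(55,15)
E
```

```text
t 16.45 q [-0.351, 0.223, 1.891, 0.63, 1.245, 0.101] p [0.5948, 0.0025, 0.1898] f [-1.2, -0.5, -2.1] tq [-0.65, 0.19, 0.05] w 24.4
loc [37.2 50.8 92.4] f [-1.1 -1.8 -1.3] tq [-0.67  0.12 -0.02]
[0.0152, -0.01, -0.0023] 40
[0.0232, -0.0238, -0.0112] 25
[0.0267, -0.0387, -0.0212] 10
[0.0255, -0.0537, -0.0316] -5
[0.0196, -0.0676, -0.0419] -20
[0.0095, -0.0796, -0.0512] -35
[-0.0042, -0.0889, -0.0589] -50
[-0.0206, -0.0948, -0.0645] -65
```

Gripped. Now winding: clockwise, 15° per row, keeping the height along the shaft constant.

>>> step_arm --motion '[[[0.015,0.0154,-0.0086,-0.0043,0,0,0],[0.015,0.0234,-0.0224,-0.0132,0,0,0],[0.015,0.0269,-0.0373,-0.0232,0,0,0],[0.015,0.0257,-0.0523,-0.0336,0,0,0],[0.015,0.0198,-0.0662,-0.0439,0,0,0],[0.015,0.0097,-0.0782,-0.0532,0,0,0],[0.015,-0.004,-0.0875,-0.0609,0,0,0],[0.015,-0.0204,-0.0934,-0.0665,0,0,0]]]'

```text
time: 17.45
tool_pos: [0.575, -0.0893, 0.1215]
tcp_rot: [-2.363, -1.059, -0.433]
wrist_force: [5.9, 12.3, -11.4]
width: 0.293
```

```bash
cat >> h.py <<'E'
def lev():
    out=[]
    for c in("scene","top"):
        im,d=read_camera(c);P=cloud(c,d)
        r=[]
        for x,y,h,lo,hi in((.574,.132,.03,.115,.185),(.6,.261,.025,.14,.18)):
            m=(abs(P[...,0]-x)<h)&(abs(P[...,1]-y)<h)&(P[...,2]>lo)&(P[...,2]<hi);q=P[m]
            for _ in range(3): 
                z=np.median(q[:,2]);q=q[abs(q[:,2]-z)<.006]
            r+=[q[:,2].mean(),len(q)]
        print(c,"plate %.4f (%d) stand %.4f (%d) need %.1f mm"%(*r,(r[2]-r[0])*1000))
E
python3 - <<'E'
from h import *
st();ls();lev()
s=read_state();l=(s["tool_pos"]-F)@J.T*1000;print("ang",np.degrees(np.arctan2(l[1]+2,l[0])))
wind(-65,18,z=92.5)
E
```

```text
t 17.45 q [-0.504, 0.332, 1.898, 0.606, 1.225, -0.077] p [0.575, -0.0893, 0.1215] f [5.9, 12.3, -11.4] tq [-0.48, -0.7, -0.6] w 25.0
loc [ 29.9 -65.1  90.1] f [  4.2   4.1 -16.8] tq [-0.38 -0.96 -0.06]
scene plate 0.1391 (381) stand 0.1587 (313) need 19.6 mm
top plate 0.1405 (428) stand 0.1603 (308) need 19.8 mm
ang -66.21929406321755
[-0.0203, -0.0033, -0.0009] -83
[-0.0419, 0.0003, -0.0005] -101
[-0.0615, 0.0091, 0.0038] -119
[-0.0771, 0.0224, 0.0115] -137
[-0.0873, 0.0387, 0.022] -155
[-0.0909, 0.0566, 0.034] -173
[-0.0878, 0.0743, 0.0466] -191
[-0.0781, 0.09, 0.0584] -209
```

```bash
python3 - <<'E'
from h import *
wind(-66,16,z=88.5,c=(0,-2))
E
```

```text
[-0.0188, -0.001, -0.0041] -82
[-0.0381, 0.0016, -0.0041] -98
[-0.0561, 0.0084, -0.001] -114
[-0.0713, 0.019, 0.0049] -130
[-0.0826, 0.0325, 0.0132] -146
[-0.0892, 0.0479, 0.0232] -162
[-0.0904, 0.0639, 0.0342] -178
[-0.0863, 0.0794, 0.0454] -194
```

>>> step_arm --motion '[[[0.015,-0.0188,-0.001,-0.0041,0,0,0],[0.015,-0.0381,0.0016,-0.0041,0,0,0],[0.015,-0.0561,0.0084,-0.001,0,0,0],[0.015,-0.0713,0.019,0.0049,0,0,0],[0.015,-0.0826,0.0325,0.0132,0,0,0],[0.015,-0.0892,0.0479,0.0232,0,0,0],[0.015,-0.0904,0.0639,0.0342,0,0,0],[0.015,-0.0863,0.0794,0.0454,0,0,0]]]'

```text
time: 18.55
tool_pos: [0.4864, -0.0104, 0.1662]
tcp_rot: [-2.365, -1.059, -0.427]
wrist_force: [0.3, -3.7, -4.8]
width: 0.289
```

```bash
python3 - <<'E'
from h import *
st();ls();lev()
s=read_state();l=(s["tool_pos"]-F)@J.T*1000;print("ang",np.degrees(np.arctan2(l[1]+2,l[0])))
wind(-194,16,z=88.5)
E
```

```text
t 18.55 q [-0.449, 0.078, 2.11, 0.613, 1.235, -0.011] p [0.4864, -0.0104, 0.1662] f [0.3, -3.7, -4.8] tq [-1.51, 0.24, -0.04] w 24.7
loc [-68.5  14.9  88.7] f [ 0.8 -5.7 -1.9] tq [-1.53  0.   -0.06]
scene plate 0.1462 (380) stand 0.1589 (320) need 12.7 mm
top plate 0.1476 (441) stand 0.1602 (306) need 12.6 mm
ang 164.7920369495727
[0.009, 0.0127, 0.0092] -210
[0.0226, 0.0235, 0.018] -226
[0.0395, 0.0307, 0.0246] -242
[0.0583, 0.0337, 0.0284] -258
[0.0777, 0.0322, 0.0292] -274
[0.0962, 0.0263, 0.0269] -290
[0.1122, 0.0166, 0.0216] -306
[0.1246, 0.0037, 0.0139] -322
```

>>> step_arm --motion '[[[0.015,0.009,0.0127,0.0092,0,0,0],[0.015,0.0226,0.0235,0.018,0,0,0],[0.015,0.0395,0.0307,0.0246,0,0,0],[0.015,0.0583,0.0337,0.0284,0,0,0],[0.015,0.0777,0.0322,0.0292,0,0,0],[0.015,0.0962,0.0263,0.0269,0,0,0],[0.015,0.1122,0.0166,0.0216,0,0,0],[0.015,0.1246,0.0037,0.0139,0,0,0]]]'

```text
time: 19.65
tool_pos: [0.6115, -0.0054, 0.1816]
tcp_rot: [-2.359, -1.062, -0.427]
wrist_force: [-6.7, -2.1, 4.0]
width: 0.287
```

```bash
python3 - <<'E'
from h import *
st();ls();lev()
s=read_state();l=(s["tool_pos"]-F)@J.T*1000;print("ang",np.degrees(np.arctan2(l[1]+2,l[0])))
wind(-322,14,n=7,z=88.5)
E
```

```text
t 19.65 q [-0.355, 0.268, 1.853, 0.631, 1.248, 0.094] p [0.6115, -0.0054, 0.1816] f [-6.7, -2.1, 4.0] tq [-0.32, 1.46, 1.0] w 24.5
loc [54.9 41.5 88.8] f [-6.3 -0.1  5. ] tq [-0.52  1.73  0.02]
scene plate 0.1533 (382) stand 0.1590 (316) need 5.6 mm
top plate 0.1548 (435) stand 0.1602 (307) need 5.4 mm
ang 37.02694802623636
[0.0066, -0.0119, -0.0081] -336
[0.0097, -0.0259, -0.0175] -350
[0.0088, -0.0398, -0.0273] -364
[0.0037, -0.053, -0.0369] -378
[-0.0051, -0.0645, -0.0457] -392
[-0.0172, -0.0739, -0.0533] -406
[-0.0319, -0.0804, -0.0592] -420
```

>>> step_arm --motion '[[[0.015,0.0066,-0.0119,-0.0081,0,0,0],[0.015,0.0097,-0.0259,-0.0175,0,0,0],[0.015,0.0088,-0.0398,-0.0273,0,0,0],[0.015,0.0037,-0.053,-0.0369,0,0,0],[0.015,-0.0051,-0.0645,-0.0457,0,0,0],[0.015,-0.0172,-0.0739,-0.0533,0,0,0],[0.015,-0.0305,-0.08,-0.0588,0,0,0],[0.015,-0.0305,-0.08,-0.0588,0,0,0]]]'

```text
time: 20.75
tool_pos: [0.5806, -0.0875, 0.1213]
tcp_rot: [-2.362, -1.059, -0.427]
wrist_force: [0.1, -0.2, 0.8]
width: 0.285
```

```bash
python3 - <<'E'
from h import *
st();ls();lev();lev()
s=read_state();l=(s["tool_pos"]-F)@J.T*1000;A=np.degrees(np.arctan2(l[1]+2,l[0]));print("ang",A)
wind(A,4,n=3,z=88.5)
E
```

```text
t 20.75 q [-0.496, 0.341, 1.885, 0.604, 1.227, -0.068] p [0.5806, -0.0875, 0.1213] f [0.1, -0.2, 0.8] tq [-0.21, 0.16, 0.14] w 24.3
loc [ 35.2 -63.2  88.6] f [0.2 0.3 0.8] tq [-0.23  0.18  0.04]
scene plate 0.1590 (393) stand 0.1589 (321) need -0.1 mm
top plate 0.1601 (448) stand 0.1601 (308) need 0.1 mm
scene plate 0.1589 (385) stand 0.1588 (320) need -0.1 mm
top plate 0.1602 (450) stand 0.1603 (305) need 0.0 mm
ang -59.09628361702085
[-0.0047, -0.0009, -0.0011] -63.1
[-0.0093, -0.002, -0.0023] -67.1
[-0.014, -0.0028, -0.0033] -71.1
```

The plate is level with the stand to about 0.1 mm in both cameras. I release the grip and rise.

>>> step_arm --motion '[[[0.05,0,0,0,0,0,0],[0.05,0,0,0,0,0,0],[0.05,0,0,0,0,0,0],[0.05,0,0,0,0,0,0],[0.05,-0.0005,-0.004,0.006,0,0,0],[0.05,-0.0018,-0.0135,0.0195,0,0,0],[0.05,-0.0035,-0.026,0.0375,0,0,0],[0.05,-0.005,-0.037,0.0533,0,0,0]]]'

```text
time: 21.95
tool_pos: [0.5771, -0.1256, 0.1771]
tcp_rot: [-2.364, -1.062, -0.429]
wrist_force: [-0.2, 0.2, 0.8]
width: 0.588
```

```bash
python3 - <<'E'
from h import *
st();ls();lev()
s=read_state();Rn=R.from_rotvec(s["tcp_rot"]).as_matrix()
go(loc(-134,1.5,150),Rc(56));go(loc(-134,1.5,92),Rc(56))
E
```

```text
t 21.95 q [-0.551, 0.299, 1.821, 0.567, 1.339, -0.048] p [0.5771, -0.1256, 0.1771] f [-0.2, 0.2, 0.8] tq [-0.3, -0.0, -0.03] w 50.2
loc [ 36.9 -62.5 156.2] f [-0.2  0.6  0.6] tq [-0.29 -0.05 -0.  ]
scene plate 0.1590 (387) stand 0.1588 (326) need -0.2 mm
top plate 0.1602 (442) stand 0.1604 (304) need 0.2 mm
shift [-0.1631, 0.0793, 0.0305] turn [0.22, 0.18, -0.01] | 0.184 0.3
shift [-0.1586, 0.1123, -0.017] turn [0.22, 0.18, -0.01] | 0.195 0.3
```

>>> step_arm --motion '[[[0.0,-0.041,0.02,0.01,0,0,0],[0.0,-0.082,0.04,0.018,0,0,0],[0.0,-0.122,0.06,0.025,0,0,0],[0.0,-0.163,0.0793,0.0305,0,0,0],[0.0,-0.163,0.0793,0.0305,0,0,0],[0.0,-0.161,0.0936,0.01,0,0,0],[0.0,-0.1586,0.1123,-0.017,0,0,0],[0.0,-0.1586,0.1123,-0.017,0,0,0]]]'

```text
time: 23.05
tool_pos: [0.4187, -0.0132, 0.1596]
tcp_rot: [-2.364, -1.062, -0.429]
wrist_force: [-0.1, 1.1, -0.4]
width: 0.001
```

```bash
python3 - <<'E'
from h import *
st();ls()
for z in(86,76,66,63.5,62):go(loc(-134,1.5,z),Rc(56))
E
```

```text
t 23.05 q [-0.522, -0.029, 2.234, 0.591, 1.254, -0.076] p [0.4187, -0.0132, 0.1596] f [-0.1, 1.1, -0.4] tq [-0.27, 0.05, 0.02] w 0.1
loc [-135.2    1.4   90.2] f [-0.3  0.6 -0.9] tq [-0.28  0.02  0.01]
shift [0.0015, 0.0023, -0.0033] turn [0.11, -0.04, -0.09] | 0.004 0.1
shift [0.0022, 0.008, -0.0115] turn [0.11, -0.04, -0.09] | 0.014 0.1
shift [0.003, 0.0137, -0.0197] turn [0.11, -0.04, -0.09] | 0.024 0.1
shift [0.0032, 0.0151, -0.0218] turn [0.11, -0.04, -0.09] | 0.027 0.1
shift [0.0033, 0.016, -0.023] turn [0.11, -0.04, -0.09] | 0.028 0.1
```

>>> step_arm --motion '[[[0.0,0.0015,0.0023,-0.0033,0,0,0],[0.0,0.0018,0.005,-0.0074,0,0,0],[0.0,0.0022,0.008,-0.0115,0,0,0],[0.0,0.0025,0.01,-0.0145,0,0,0],[0.0,0.0028,0.012,-0.017,0,0,0],[0.0,0.003,0.0137,-0.0197,0,0,0],[0.0,0.0032,0.0151,-0.0218,0,0,0],[0.0,0.0032,0.0151,-0.0218,0,0,0]]]'

```text
time: 24.05
tool_pos: [0.4223, 0.0017, 0.138]
tcp_rot: [-2.364, -1.062, -0.43]
wrist_force: [2.3, -3.6, 4.4]
width: 0.003
```

```bash
python3 - <<'E'
from h import *
st();ls()
for z in(62,61,60):go(loc(-134,1.5,z),Rc(56))
E
```

```text
t 24.05 q [-0.488, -0.003, 2.257, 0.614, 1.198, -0.082] p [0.4223, 0.0017, 0.138] f [2.3, -3.6, 4.4] tq [-0.38, -0.49, -0.3] w 0.2
loc [-133.6    1.5   63.6] f [ 2.8 -0.2  5.5] tq [-0.31 -0.61  0.06]
shift [-0.0003, 0.001, -0.0013] turn [0.13, 0.01, -0.08] | 0.002 0.2
shift [-0.0002, 0.0016, -0.0022] turn [0.13, 0.01, -0.08] | 0.003 0.2
shift [-0.0001, 0.0021, -0.003] turn [0.13, 0.01, -0.08] | 0.004 0.2
```

>>> step_arm --motion '[[[0.0,0,0.0005,-0.0007,0,0,0],[0.0,0,0.001,-0.0013,0,0,0],[0.0,0,0.0013,-0.0018,0,0,0],[0.0,0,0.0013,-0.0018,0,0,0],[0.0,0,0.0013,-0.0018,0,0,0],[0.0,0,0.0013,-0.0018,0,0,0],[0.0,0,0.0013,-0.0018,0,0,0],[0.0,0,0.0013,-0.0018,0,0,0]]]'

```text
time: 25.05
tool_pos: [0.4225, 0.0018, 0.1379]
tcp_rot: [-2.364, -1.065, -0.429]
wrist_force: [-5.4, -12.1, 17.5]
width: -0.001
```

```bash
python3 - <<'E'
from h import *
st();ls()
for z in(61,60,59,):go(loc(-134,1.5,z),Rc(56))
E
```

```text
t 25.05 q [-0.487, -0.003, 2.257, 0.613, 1.197, -0.083] p [0.4225, 0.0018, 0.1379] f [-5.4, -12.1, 17.5] tq [-0.3, 0.63, 0.41] w -0.1
loc [-133.4    1.5   63.5] f [-3.8 -0.4 21.6] tq [-0.38  0.71 -0.  ]
shift [-0.0004, 0.0015, -0.0021] turn [0.21, 0.06, -0.19] | 0.003 0.3
shift [-0.0003, 0.002, -0.0029] turn [0.21, 0.06, -0.19] | 0.004 0.3
shift [-0.0003, 0.0026, -0.0037] turn [0.21, 0.06, -0.19] | 0.005 0.3
```

The knob is at its stop: 16 N more moved it only 0.1 mm. I retreat and check.

>>> step_arm --motion '[[[0.0,-0.0005,-0.004,0.006,0,0,0],[0.0,-0.002,-0.015,0.021,0,0,0],[0.0,-0.004,-0.03,0.043,0,0,0],[0.0,-0.007,-0.05,0.075,0,0,0],[0.0,-0.01,-0.08,0.11,0,0,0],[0.0,-0.01,-0.12,0.14,0,0,0],[0.0,-0.01,-0.16,0.16,0,0,0],[0.0,-0.01,-0.16,0.16,0,0,0]]]'

```text
time: 26.05
tool_pos: [0.4126, -0.16, 0.2984]
tcp_rot: [-2.366, -1.063, -0.43]
wrist_force: [-0.4, 0.6, -0.2]
width: -0.001
```

```bash
python3 - <<'E'
from h import *
from scipy.optimize import least_squares
st();lev()
for c in("scene","top"):
    im,d=read_camera(c);Q=(cloud(c,d)-F)@J.T*1000
    m=(im.max(-1)<75)&(abs(Q[...,0]+134)<28)&(abs(Q[...,1])<28)&(Q[...,2]>10)&(Q[...,2]<75);q=Q[m]
    print(c,"knob",len(q),np.percentile(q[:,2],[50,80,90,97]).round(1))
    m=(abs(Q[...,0])<100)&(abs(Q[...,1])<100)&(Q[...,2]>50)&(Q[...,2]<130)&(im.max(-1)<85)&(Q[...,1]<-20);q=Q[m]
    print(" crank grip",len(q),q.mean(0),np.percentile(q[:,2],[5,50,98]).round(1))
    m=(np.hypot(Q[...,0],Q[...,1])<30)&(Q[...,2]>70)&(Q[...,2]<130);q=Q[m];print(" boss top",len(q),np.percentile(q[:,2],[50,90,98]).round(1),q.mean(0).round(1))
    if c=="scene":cv2.imwrite("pics/s6.png",cv2.resize(im[80:305,150:450],(800,600),interpolation=cv2.INTER_CUBIC))
E
```

```text
t 26.05 q [-0.774, -0.025, 1.95, 0.476, 1.605, -0.127] p [0.4126, -0.16, 0.2984] f [-0.4, 0.6, -0.2] tq [-0.23, 0.04, -0.01] w -0.1
scene plate 0.1587 (379) stand 0.1588 (317) need 0.1 mm
top plate 0.1603 (449) stand 0.1603 (304) need 0.0 mm
scene knob 107 [34.3 40.9 41.7 42.4]
 crank grip 194 [ 45.36672123 -48.52013691  78.35336174] [ 51.7  76.4 113.2]
 boss top 129 [ 90.1 102.8 103.6] [ 4.5  3.  89.1]
top knob 129 [40.2 42.7 43.8 44.4]
 crank grip 192 [ 36.91862305 -49.03734543  86.69965995] [ 55.9  87.3 116. ]
 boss top 130 [ 98.6 104.3 106.5] [-2.2  3.  93.8]
```

View pics/s6.png

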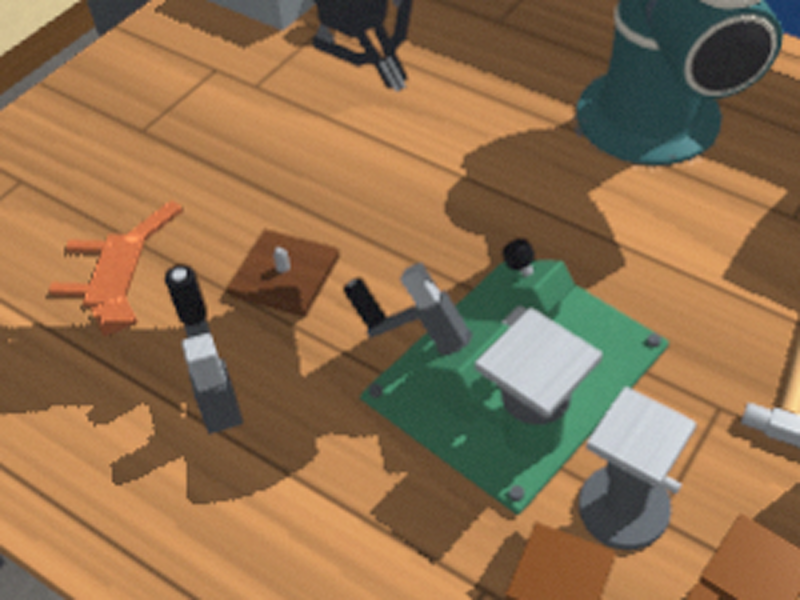

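The picture shows the crank down on the shaft at (435,310), the knob in at (518,252), and plate and stand level. The bystanders have not moved. I hand the job in.

```bash
python3 -c "
from workcell import *
print(finish_job())"
```

```text
the job is handed in; nothing more can be done
None
```

The jack's plate is level with the stand top, and I handed the job in at about 26 s of the 69 s. I pulled the lock knob fully out, took the small crank off its peg and fitted it down on the shaft. I wound clockwise about 1.3 turns by the hand grip, pushed the knob home and backed the arm off.

- **Level:** the plate and stand heights agree to about 0.1 mm in both cameras.
- **Lock knob:** its top is back at about 41–43 mm above its block, as at the start. At the stop, 16 N more force moved it only 0.1 mm.
- **Crank:** it is left on the shaft. The boss top measures 103–104 mm (scene) and 104–106 mm (top camera) above the face; fully down is 102 mm. The crank leans slightly in its play, which tips parts of it higher, and I felt contact with the face when fitting it. I take it to be fully down.
- **Forces:** the highest wrist reading was about 78 N, when the knob hit its outer stop (limit 120 N).
- **Bystanders:** in the last picture the steel cut-out and the hammer head lie where they were. The can was outside that view, and the arm did not go near it after the start.

No check failed. The two cameras differ by about 1.5 mm in absolute height, which cancels when comparing plate to stand. I viewed 10 pictures.

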